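Re-pin the conveyor guide rail for the next jug

ROBOT

A 6-joint arm with a two-finger parallel gripper is mounted at the origin on the work surface. World frame = base frame: x ahead of the robot, y to its left, z up, the work surface at z = 0. Lengths are in m, angles in rad, forces in N, time in s.
With the tool pointing down it reaches from about 0.35 to 0.875 m from the base axis. Payload 15.5 kg.
Tool frame: the origin (TCP) lies on the front face of the gripper's body, between the roots of the fingers; the fingertips stand 73 mm ahead of it and the grasp point (between the pads) lies ahead of it (pinch_z is the x of the grasp point in the tool frame, in m); x points along the fingers, z is the direction in which the jaws open and shut, and the axes are right-handed (so a half turn about x gives the same grasp; the last joint's range is limited). The gripper opens to 85 mm and grips with 20 to 120 N. Pads are 22 mm wide; open, the fingers measure 114 mm over their backs; the gripper's body (76 mm by 85 mm) begins 54 mm behind the grasp point. The pads swing forward as they close: fully open they stand 13 mm farther back than shut.
Start: joints at [1.254, 0.494, 1.345, -0, 1.302, -0.096], TCP at [0.137, 0.61, 0.304] pointing down, gripper open.
Joint ranges: [-2.91, 2.91], [-0.82, 2.16], [0.22, 2.67], [-1.22, 4.37], [0.12, 2.79], [-3.08, 3.08]. Speed limits (rad/s): [1.89, 1.89, 2.57, 3.01, 3.01, 3.01].

INTERFACE

Orientations are given as a rotation vector (axis times angle).
In Python, from rig import read_state, capture, close_job, pinch_z gives the robot as it stands. The module is installed in compiled form; this text tells all that it offers.
- The arm moves only by the tool apply_moves, never from a script. Its argument "motion" is a list of rows, each a list of 5 numbers: the finger opening in m, from 0 to 0.0854, then the shift along the tool's x, y, z in m, then the turn about the tool's x in degrees. A call has 1 to 5 rows; each row is the pose to reach, as a shift and turn from the pose measured when the call began, along the tool's axes at that moment; what a row does not reach only later rows make up. A row lasts 1/8 s, in which the tool goes at most 62.5 mm and 10.7 degrees, less where a joint would pass 70% of its speed; a pose out of reach is approached as far as the arm can. A call with a gripper value outside its range is refused whole. The fingers move at their own pace and stop on an object; the grip force is fixed at half the most. Time passes only in rows, so rows that repeat a pose let the fingers close. It gives the time, the measured TCP pose, the force and the opening at its end, in the units of the state.
- read_state(): the state, without advancing time (a new reading comes with each control period).
- capture(name): name is "side" or "top" or "wrist"; returns a dict with "color" (480x640x3 uint8, blue, green, red), "fx", "fy", "cx", "cy" (pixels), "k1" (the pictures are not rectified: a ray, as slopes to the right and down, at radius r is drawn at 1 + k1 r^2 times it, then the intrinsics apply), "rvec" (rotation vector, rad) and "tvec" (3), from world to camera coordinates, as OpenCV has them; the wrist camera has in their place "mount" (4x4, takes a point from camera to tool coordinates, whose origin is the TCP and whose axes are the tool frame's). Camera axes: x right, y down, z forward; pixel columns grow to the right and rows downward; lengths in m; the calibration is good to about 2 mm. A picture is of the moment at which its call begins: read the wrist's pose just before it. There is no depth.
- close_job(): hands the job in, once; it reports no verdict.
The state is a dict: "clock": time; "joint_pos": joint angles; "dq": joint speeds; "effort": joint torques, N m; "position": TCP position; "tcp_rot": TCP orientation; "wrist_force": force on the tool from outside, world axes, zero at the start; "ft_torque": the same for the moment, N m; "gripper_width": finger opening in m.
Only numpy, scipy, OpenCV 4.12 (cv2) and the standard library are available. Lean on these libraries where they do the work, as an engineer would, in place of code of your own. Each camera call takes 0.05 s, during which the arm holds its last target. There are 200 camera calls.

TASK

The sliding guide rail of the bench conveyor is still pinned at its widest setting; set it for the jug that stands beside it, in front of the print head. Draw the detent pin up until its nose is clear of the bar, slide the rail in to the hole that brings it closest to that jug without touching it, then push the pin back down through the sleeve and the bar until its collar sits down on top of the sleeve and the balls have snapped out below. Feel for the holes and do not force the pin, and leave the jugs and everything else where they stand.

Things in the scene. Friction and masses are not known exactly. Their poses are not given: they have to be found in the camera images.
- conveyor: Bench-top slat conveyor, fixed, 900 mm long. Origin on the table top under the middle of the belt. Axes: x level across the belt, from the pin's bracket (robot side) towards the print head; y along the belt; z up. Belt 83 mm wide, top at z = 85 mm. On the near side, at x = -150, y = 0, a black bracket carries the aluminium sleeve. Heights z below are above the table.
- sleeve_hole (a point): Centre of the pin hole's mouth on top of the sleeve's boss (conveyor x -150, y 0, z 161 mm), axes as the conveyor's. Sleeve 56 mm along x, 43 along y, z 102 to 141; on it a 34 mm square boss, z 141 to 161. The hole is 13 mm through the boss, 18 mm through the sleeve's top wall (z 129 to 141), 13 mm through the bar and the bottom wall (z 102 to 112); free air below.
- far_rail (a point): Fixed far guide rail: two 12 mm rods along y at z 125 and 170 mm. The point is on the belt-side face of the upper rod, at conveyor x +35, y 0. Black posts behind it reach z 178; at y +115 the print head's post reaches z 230 mm.
- rail (a joint): Travel of the sliding guide rail along the conveyor's +x, towards the jugs: 0 = pinned in the bar's first hole, the widest setting, as at the start; range -3 to 66 mm. The tail piece with the other three holes was clamped on by eye: they line up with the sleeve's hole at about 20, 40 and 60 mm, the whole row up to 4.5 mm off either way. It takes about 5 N to slide and stays where it is left.
- rail_rod (a point): On the axis of the sliding rail's upper 12 mm rod, z 170 mm, 60 mm to the -y side of the bar; free to pinch from above. Two rods, z 125 and 170, run along y from -140 to +200 mm, on an upright plate (8 mm thick, 40 wide, top z 178) at the bar's inner end. The rods' jug-side face is at conveyor x -63.5 mm plus the travel. Moves with the rail, axes as the conveyor's.
- bar (a point): On the centre of the top face (z 128.5 mm) of the rail's bar, 55 mm in front of its first hole; moves with the rail. Steel bar 30 mm wide, 16 thick (z 112.5 to 128.5), with four 13 mm holes; its tail sticks out of the sleeve towards the robot, to about conveyor x -234 mm plus the travel, and shows the last holes from above.
- pin: Steel detent pin, 0.1 kg, upright in sleeve and bar. Origin: centre of the collar's underside (on the boss when home), z up. Collar 30 mm across, 4 thick; above it a dark knurled knob 24 mm across, its top at z 38 mm; below it an oiled shank 12 mm across. Pressing or prying on it with over 30 N (60 N between pin and sleeve or bar, all contacts added up) counts as forcing.
- pin_tip (a point): Tip of the nose, 70.5 mm below the collar, chamfered 1 mm. Two spring balls 8 mm above it stand 1.5 mm proud; about 10 to 17 N snaps them into a 13 mm hole, inside it they drag with 2 to 5 N. The nose finds a bar hole up to 1.5 mm out of line; further out it stands on the bar, the collar 38 mm up. In a bar hole but with the balls still on its rim, the collar is about 32 mm up.
- pin_knob (a point): Centre of the knob, 21 mm above the collar's underside. At 40 mm of the pull the balls click a second time, into the boss; drawn up 46 to 56 mm, the pin stays up when let go, sinking about 0.5 mm a second. Below 43 mm they are free in the wide bore: the pin drops by its own weight on to the bar or, when a bar hole slides under it, some 6 mm into it and, after leaning about 2 mm, stops the rail. Above 70 it is out.
- jug_wide: Yellow jug with handle and cap, loose on the belt along the far rail: 70 mm wide across the belt, 105 along it, 195 tall, 0.8 kg. Origin: foot of its far-rail face (it reaches 70 mm from there towards -x), middle of its length. One jug stands beside the sliding rail at conveyor y about +115 mm, the other waits at y about -265 mm.
- jug_narrow: Yellow jug like the wide one, but only 50 mm wide across the belt, 0.6 kg. Origin: foot of its far-rail face (it reaches 50 mm from there towards -x), middle of its length.
- screwdriver: Loose screwdriver with red handle, 200 mm long, lying on the table. Not needed.
- cap_bin: Open grey bin of caps on the table, 120 x 160 x 60 mm. Origin: centre of its underside. Not needed.
There are look-alikes about, which are no part of the job. Of the things shaped like the pin, the steel one is meant.

How it is judged:
On the way, in this order (a step that is already met when the one before it is completed fails the run):
1. the pin's nose is drawn up clear of the bar (z of pin_tip in the frame of conveyor above 0.129 m), for 0.2 s.
2. the guide rail stands at the hole nearest to the jug beside it (((y of jug_wide in the frame of conveyor above 0 m and value of joint rail between 0.014 and 0.026 m) or (y of jug_narrow in the frame of conveyor above 0 m and value of joint rail between 0.034 and 0.046 m))), for 0.2 s.
At the end, for the whole second after the job is handed in: Rail travel within 6 mm of 20 mm if the wide jug stands beside it, of 40 mm if the narrow one does; pin upright through sleeve and bar, at rest, collar within 2 mm of the sleeve's top and 3 mm of the hole's centre; both jugs within 12 mm of their starts (((y of jug_wide in the frame of conveyor above 0 m and value of joint rail between 0.014 and 0.026 m) or (y of jug_narrow in the frame of conveyor above 0 m and value of joint rail between 0.034 and 0.046 m)) and z of pin in the frame of sleeve_hole between -0.002 and 0.002 m and horizontal distance between pin and sleeve_hole below 0.003 m and angle between the z axis of pin and the z axis of conveyor, either way round below 0.1 rad and linear speed of pin below 0.02 m/s and distance of each of jug_wide, jug_narrow from where it was at the start of the episode below 0.012 m); the robot touches nothing.
It fails at once if the pin is forced: more than 60 N between it and the sleeve or bar, all contacts added up (contact force between pin and conveyor above 60 N).
It fails at once if the wide jug is shoved along or knocked over (distance of jug_wide from where it was at the start of the episode above 0.02 m or angle between jug_wide's own z axis and vertical above 0.35 rad).
It fails at once if the narrow jug is shoved along or knocked over (distance of jug_narrow from where it was at the start of the episode above 0.02 m or angle between jug_narrow's own z axis and vertical above 0.35 rad).
It fails at once if the screwdriver is pushed about (distance of screwdriver from where it was at the start of the episode above 0.02 m).
It fails at once if the cap bin is pushed about (distance of cap_bin from where it was at the start of the episode above 0.02 m).
It also fails if it takes over 72 s, if anything falls off the work surface, if the arm or the gripper's body presses on something with over 40 N, if the wrist force passes 120 N, or if a joint passes its speed limit or range.

## Working session

There is one attempt and no reset: what is moved stays moved. The work goes in short steps, Python scripts to look and compute and a tool call to move; the robot and the scene stay as the last step left them, time stands still between calls to the robot, and variables do not carry over. Pictures are saved under pics/ and viewed, about 8 in all and at most 12, crops included, and the job is handed in when it is done.

Besides the shell and the picture viewer there is one more tool, called after "Request:" as name([rows], argument=value, ...), one row to a line, values as JSON. apply_moves: Moves the arm, as the interface text tells. Its arguments: {"type":"object","properties":{"motion":{"type":"array"}},"required":["motion"]}

```bash
mkdir -p pics; cat > h.py <<'E'
import cv2, numpy as np
from rig import read_state, capture, close_job, pinch_z
def snap(name, fn=None):
    s=read_state(); c=capture(name); c['s']=s
    if fn: cv2.imwrite('pics/'+fn,c['color'])
    return c
def cam(c):
    "camera centre and rotation cam->world"
    if 'mount' in c:
        R=cv2.Rodrigues(np.array(c['s']['tcp_rot'],float))[0]; M=np.array(c['mount'])
        return R@M[:3,3]+np.array(c['s']['position']), R@M[:3,:3]
    R=cv2.Rodrigues(np.array(c['rvec'],float))[0].T
    return -R@np.array(c['tvec'],float).ravel(), R
def ray(c,u,v):
    K=np.array([[c['fx'],0,c['cx']],[0,c['fy'],c['cy']],[0,0,1.]])
    p=cv2.undistortPoints(np.array([[[u,v]]],float),K,np.array([c['k1'],0,0,0.]))[0,0]
    o,R=cam(c); d=R@np.array([p[0],p[1],1]); return o,d/np.linalg.norm(d)
def onz(c,u,v,z):
    o,d=ray(c,u,v); return o+d*(z-o[2])/d[2]
def proj(c,P):
    o,R=cam(c); q=R.T@(np.array(P)-o); x,y=q[0]/q[2],q[1]/q[2]; f=1+c['k1']*(x*x+y*y)
    return c['cx']+c['fx']*x*f, c['cy']+c['fy']*y*f
E
python3 - <<'E'
from h import *
np.set_printoptions(precision=4,suppress=True)
s=read_state(); print({k:np.round(v,4) for k,v in s.items()}, pinch_z)
for n in('top','side'):
    c=snap(n,n+'0.png'); o,R=cam(c); print(n,o,c['fx'],c['k1'])
c=snap('wrist','wrist0.png'); print(np.array(c['mount']),c['fx'],c['k1'],cv2.Rodrigues(np.array(s['tcp_rot']))[0])
E
```

```text
{'clock': np.float64(0.0), 'joint_pos': array([ 1.2545,  0.4942,  1.3462,  0.    ,  1.3025, -0.0955]), 'dq': array([-0.001 ,  0.0024,  0.    , -0.0007, -0.0003,  0.0005]), 'effort': array([ -0.0058, -88.2157, -38.3848,  -0.0006,   0.0102,  -0.0001]), 'position': array([0.1368, 0.6095, 0.3033]), 'tcp_rot': array([-1.0457,  1.3067,  1.0446]), 'wrist_force': array([-0.0683,  0.1314, -0.0193]), 'ft_torque': array([ 0.012 ,  0.0155, -0.0443]), 'gripper_width': np.float64(0.0856)} 0.0539
top [0.431  0.0227 1.4838] 592.3519263465458 -0.026111254616396972
side [0.3185 0.7211 0.6451] 441.1686363015135 -0.06740968751629708
[[-0.0002 -0.295   0.9555 -0.0693]
 [ 0.0012 -0.9555 -0.295   0.0752]
 [ 1.      0.0011  0.0005 -0.0012]
 [ 0.      0.      0.      1.    ]] 360.5402822726266 -0.008621795869018064 [[-0.0004 -0.9757  0.219 ]
 [-0.0012  0.219   0.9757]
 [-1.      0.0001 -0.0012]]
```

View pics/top0.png

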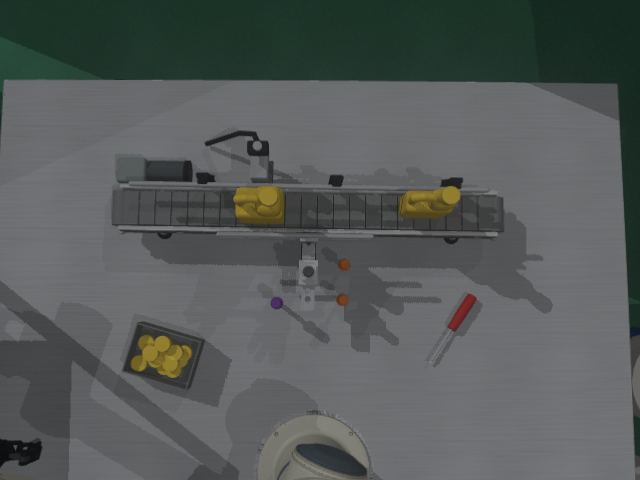

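View pics/side0.png

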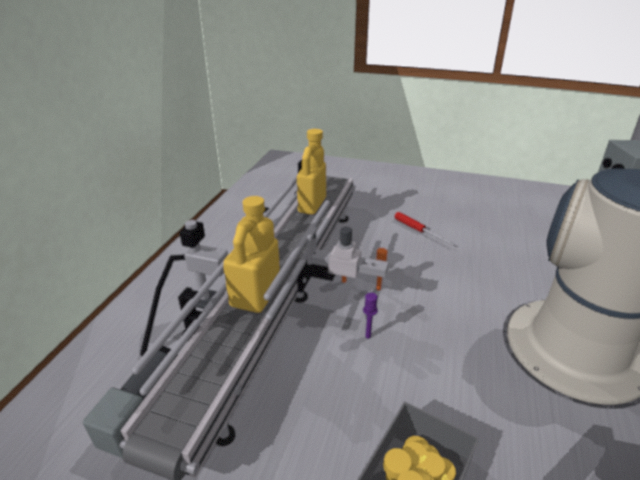

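Top view: conveyor runs along world y. The jug by the print head is at about (262,205), the waiting jug at (428,204), the steel pin at (308,271). Orange and purple look-alikes stand at (344,265), (342,300) and (277,303). I'll zoom in to measure.

```bash
python3 - <<'E'
from h import *
c=snap('top'); im=c['color'][175:325,220:480]
cv2.imwrite('pics/topc.png',cv2.resize(im,None,fx=3,fy=3,interpolation=cv2.INTER_CUBIC))
h=cv2.cvtColor(c['color'],cv2.COLOR_BGR2HSV)
m=cv2.inRange(h,(20,120,80),(35,255,255))
for k in cv2.findContours(m,0,1)[0]:
    if cv2.contourArea(k)>300: print(cv2.boundingRect(k),cv2.minAreaRect(k),cv2.contourArea(k))
print(onz(c,308,271,.195),onz(c,118,231,.1),onz(c,498,239,.1))
E
```

```text
(131, 335, 61, 43) ((161.64695739746094, 355.1575012207031), (57.95668029785156, 39.714576721191406), 10.954063415527344) 1606.5
(399, 186, 61, 32) ((429.0598449707031, 202.96669006347656), (29.095191955566406, 62.183345794677734), 82.69424438476562) 1333.5
(233, 186, 51, 37) ((258.0, 204.0), (36.0, 50.0), 90.0) 1568.0
[0.47777779 0.01359175 0.195     ] [0.57394579 0.457779   0.1       ] [ 0.55731253 -0.43649031  0.1       ]
```

View pics/topc.png

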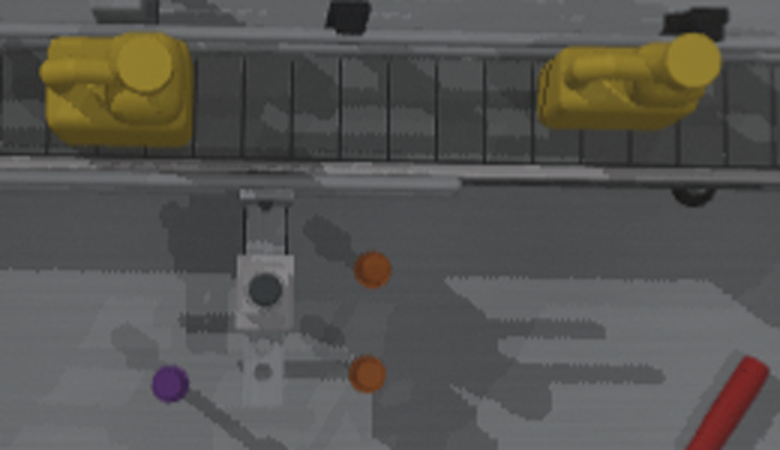

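View pics/wrist0.png

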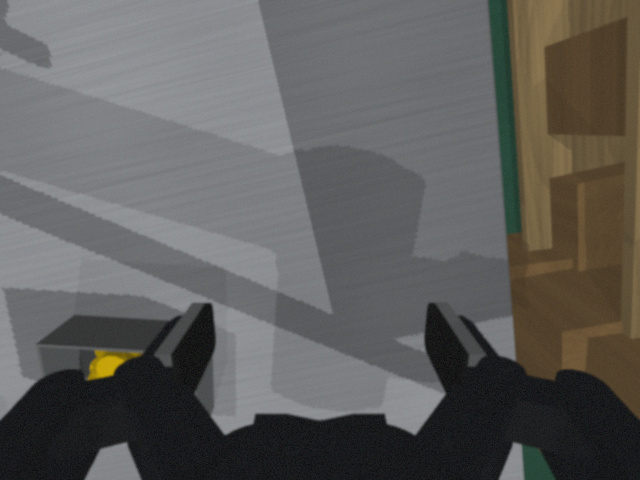

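The wide jug is clearly the one beside the print head: 37 px across the belt against 28 px for the waiting one. That makes the target the hole at about 20 mm. Next I move to a close viewing pose near the pin, turning the jaws to lie along conveyor x.

Request:
apply_moves([
  [0.085,0,-0.037,-0.045,0],
  [0.085,0,-0.074,-0.09,0],
  [0.085,0,-0.111,-0.135,0],
  [0.085,0,-0.148,-0.18,0],
  [0.085,0,-0.185,-0.225,0],
])

```text
clock: 0.82
position: [0.2685, 0.348, 0.3037]
tcp_rot: [-1.046, 1.306, 1.045]
wrist_force: [0.8, 0.1, 0.8]
gripper_width: 0.0849
```

Request:
apply_moves([
  [0.085,0,-0.037,-0.045,10],
  [0.085,0,-0.074,-0.09,20],
  [0.085,0,-0.111,-0.135,30],
  [0.085,0,-0.148,-0.18,40],
  [0.085,0,-0.185,-0.225,50],
])

```text
clock: 1.45
position: [0.4005, 0.0861, 0.3041]
tcp_rot: [-0.37, 1.538, 0.37]
wrist_force: [0.9, 0.7, 0.9]
gripper_width: 0.0849
```

```bash
cat >> h.py <<'E'
def go(x,y,z,yaw=None):
    "shift in tool axes (mm) to world TCP (x,y,z) and turn (deg) to bring tool z to world heading yaw"
    s=read_state(); R=cv2.Rodrigues(np.array(s['tcp_rot'],float))[0]
    d=R.T@(np.array([x,y,z])-s['position'])*1000; h=np.degrees(np.arctan2(R[1,2],R[0,2]))
    print('t',round(float(s['clock']),2),'pos',np.round(s['position'],4),'head',round(h,2),'F',np.round(s['wrist_force'],2),'w',s['gripper_width'].round(4),'down',np.round(R[:,0],4))
    print('shift mm',d.round(1),'turn',None if yaw is None else round(h-yaw,2))
E
python3 -c "
from h import *
go(.463,-.036,.30,-1.07)"
```

```text
Traceback (most recent call last):
  File "h.py", line 27, in go
    print('t',round(float(s['clock']),2),'pos',np.round(s['position'],4),'head',round(h,2),'F',np.round(s['wrist_force'],2),'w',s['gripper_width'].round(4),'down',np.round(R[:,0],4))
                                                                                                                                ^^^^^^^^^^^^^^^^^^^^^^^^
AttributeError: 'float' object has no attribute 'round'
```

```bash
sed -i "s/s\['gripper_width'\].round(4)/round(float(s['gripper_width']),4)/" h.py
python3 -c "
from h import *
go(.463,-.036,.30,-1.07)"
```

```text
t 1.45 pos [0.4005 0.0861 0.3041] head 27.04 F [0.93 0.69 0.91] w 0.0849 down [ 7.e-04 -4.e-04 -1.e+00]
shift mm [   4.2 -137.2    0.2] turn 28.11
```

Request:
apply_moves([
  [0.085,0.001,-0.046,0,9.4],
  [0.085,0.002,-0.092,0,18.8],
  [0.085,0.004,-0.137,0,28.1],
  [0.085,0.004,-0.137,0,28.1],
  [0.085,0.004,-0.137,0,28.1],
])

```text
clock: 2.08
position: [0.4623, -0.0357, 0.3]
tcp_rot: [0.014, 1.571, -0.014]
wrist_force: [-0.2, 0.7, 0.3]
gripper_width: 0.085
```

```bash
python3 -c "
from h import *
go(.463,-.036,.30,-1.07)
c=snap('wrist','wrist1.png')
for p in [(.478,.0136,.199),(.44,.0136,.1285),(.42,.0136,.1285)]: print(proj(c,p))"
```

```text
t 2.08 pos [ 0.4623 -0.0357  0.3   ] head -1.02 F [-0.24  0.73  0.28] w 0.085 down [-0.e+00 -1.e-04 -1.e+00]
shift mm [-0.  -0.3  0.7] turn 0.05
(np.float64(351.3959276104196), np.float64(182.29468300633366))
(np.float64(284.5901555905341), np.float64(167.9217326291593))
(np.float64(254.27873460674886), np.float64(168.4498240768693))
```

View pics/wrist1.png

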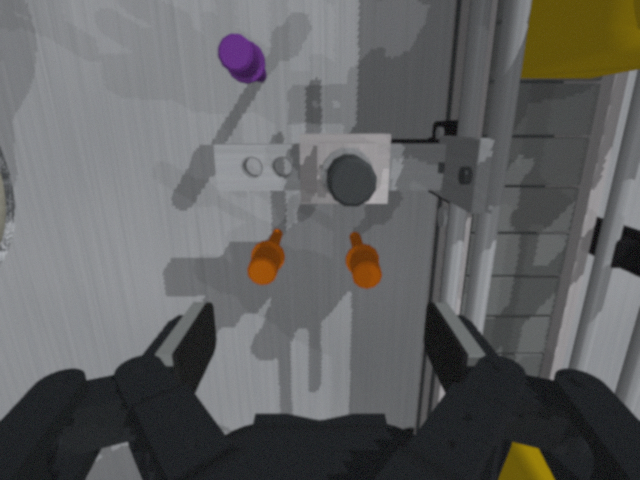

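The knob is at (351,180), the two tail holes at about (254,167) and (284,167), the boss around (345,168), and the rail's upper rod runs from (513,0) to (478,300). Now to refine these.

```bash
python3 - <<'E'
from h import *
c=snap('wrist'); im=c['color']
cv2.imwrite('pics/w1c.png',cv2.resize(im[115:225,200:520],None,fx=2.5,fy=2.5,interpolation=cv2.INTER_CUBIC))
g=cv2.cvtColor(im,cv2.COLOR_BGR2GRAY)
m=(g<75).astype(np.uint8); m[:, :320]=0; m[:,385:]=0; m[:145]=0; m[212:]=0
k=max(cv2.findContours(m,0,1)[0],key=cv2.contourArea); e=cv2.fitEllipse(k); print('knob',e,cv2.boundingRect(k))
for x in range(236,302): print(g[167,x],end=' ')
E
```

```text
knob ((350.1978454589844, 181.0494384765625), (46.43765640258789, 51.430118560791016), 151.55860900878906) (327, 155, 49, 52)
148 148 149 146 143 133 119 100 83 84 100 122 134 136 136 136 138 142 144 145 148 146 142 141 137 123 125 138 147 148 149 148 148 146 139 130 109 89 83 91 99 100 100 98 98 95 102 107 123 132 135 135 135 130 130 118 104 98 97 96 95 95 94 94 95 98
```

View pics/w1c.png

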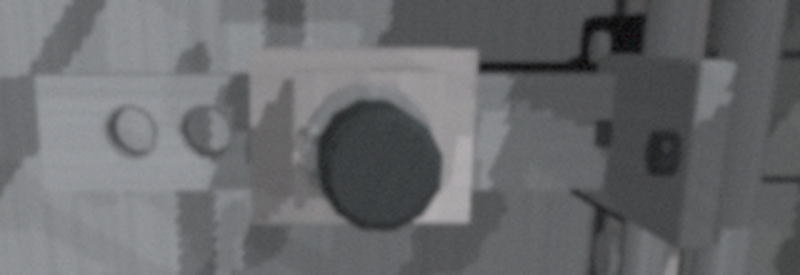

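```bash
python3 - <<'E'
from h import *
c=snap('wrist'); go(.463,-.036,.30,-1.07)
P={n:onz(c,*p) for n,p in {'knob':(350.2,181,.199),'slvTL':(300,134.5,.141),'slvTR':(390.5,134.5,.141),'slvBR':(388.3,204,.141),'slvBL':(300,204,.141),'h3':(253,167.4,.1285),'h2':(282.8,167.4,.1285),'tail':(214.6,167.4,.1285)}.items()}
for n,p in P.items(): print(n,p.round(4))
im=c['color']; g=cv2.cvtColor(im,cv2.COLOR_BGR2GRAY).astype(int)
# plate/rod top points for rail direction: print row profiles
for v in (30,260,290): print(v,g[v,455:545:2])
E
```

```text
t 2.23 pos [ 0.4623 -0.035   0.3002] head -0.95 F [ 0.36 -0.44  0.35] w 0.0848 down [ 4.e-04 -2.e-04 -1.e+00]
shift mm [ 0.2 -0.9  0.7] turn 0.12
knob [0.4773 0.0148 0.199 ]
slvTL [0.4514 0.0353 0.141 ]
slvTR [0.5065 0.0345 0.141 ]
slvBR [ 0.5069 -0.0085  0.141 ]
slvBL [ 0.45   -0.0077  0.141 ]
h3 [0.4191 0.0148 0.1285]
h2 [0.4387 0.0145 0.1285]
tail [0.3938 0.0152 0.1285]
30 [ 40  40  64  76  78  78  69  72  79  83  84  89  95  95  94  89  83  92
  98  92  65  62  65  71  75  76  82  87  96 104 116 127 124 130 136 132
  99  76  76  79  77  77  78  79  77]
260 [142 150 148 141 142 121  77  84  81  86  92  99 114 131 142 139 145 153
 149 123  99  99 101  99  99  93  93  92  94  93  89  82  70  69  75  78
  76  78  76  86  98 101  99 100  98]
290 [153 140 138 125  79  84  79  88  95 101 114 133 142 140 147 155 147 116
 100  97  98  99  98  94  92  92  93  91  84  73  71  73  74  79  77  79
  81  78  77  79  79  77  79  77  77]
```

Pin axis is at about (0.478, 0.014). The tail holes sit 39.2 and 58.9 mm behind it, so the "20 mm" hole should line up at a travel of about 19 mm. Moving over the knob and lowering.

Request:
apply_moves([
  [0.045,0,0.049,0.015,0],
  [0.045,0,0.049,0.015,0],
  [0.045,0.02,0.049,0.015,0],
  [0.045,0.04,0.049,0.015,0],
  [0.045,0.04,0.049,0.015,0],
])

```text
clock: 2.85
position: [0.4772, 0.0139, 0.2595]
tcp_rot: [0.012, 1.573, -0.012]
wrist_force: [0.0, -0.2, 0.8]
gripper_width: 0.0452
```

```bash
python3 -c "
from h import *
go(.478,.014,.242,-1.0)
c=snap('wrist','wrist2.png')
im=c['color'][200:470,120:520]; cv2.imwrite('pics/w2c.png',cv2.resize(im,None,fx=2,fy=2))"
```

```text
t 2.85 pos [0.4772 0.0139 0.2595] head -0.9 F [ 0.02 -0.17  0.84] w 0.0452 down [-2.e-03 -1.e-04 -1.e+00]
shift mm [17.5  0.1  0.8] turn 0.1
```

View pics/w2c.png

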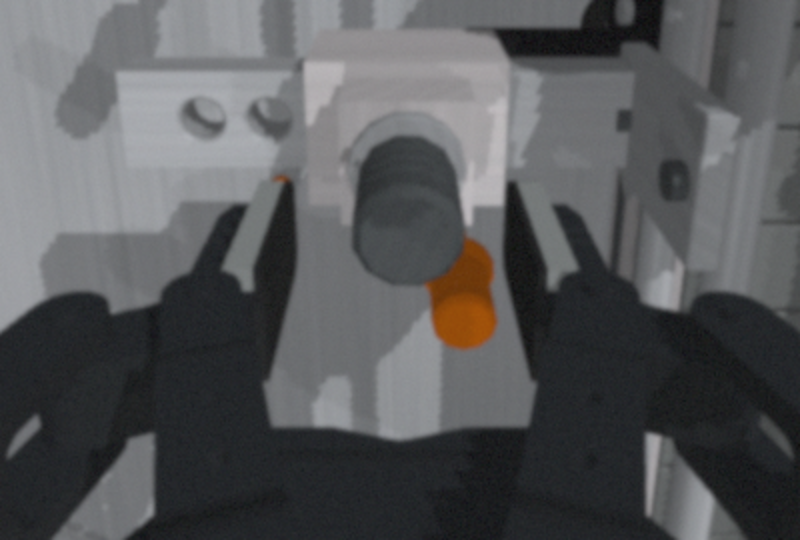

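The knob is between the pads, about 1 mm towards +x of their middle. Lower and close gently, watching the side force.

Request:
apply_moves([
  [0.045,0.009,0,0.001,0],
  [0.045,0.0175,0,0.001,0],
  [0.032,0.0175,0,0.001,0],
  [0.028,0.0175,0,0.001,0],
  [0.026,0.0175,0,0.001,0],
])

```text
clock: 3.52
position: [0.4788, 0.0138, 0.243]
tcp_rot: [0.012, 1.571, -0.013]
wrist_force: [0.5, 0.0, -0.2]
gripper_width: 0.0256
```

Request:
apply_moves([
  [0.025,0,0,0,0],
])

```text
clock: 3.65
position: [0.4789, 0.0138, 0.2432]
tcp_rot: [0.012, 1.571, -0.013]
wrist_force: [0.4, 0.1, -0.3]
gripper_width: 0.025
```

Request:
apply_moves([
  [0.0245,0,0,0,0],
])

```text
clock: 3.78
position: [0.4789, 0.0138, 0.2433]
tcp_rot: [0.012, 1.57, -0.013]
wrist_force: [-0.2, 0.5, -0.3]
gripper_width: 0.0246
```

Request:
apply_moves([
  [0.02,0,0,0,0],
  [0.015,0,0,0,0],
])

```text
clock: 4.03
position: [0.4789, 0.0138, 0.2434]
tcp_rot: [0.012, 1.57, -0.013]
wrist_force: [-2.3, 0.1, 6.4]
gripper_width: 0.0222
```

Request:
apply_moves([
  [0.015,-0.002,0,0,0],
  [0.015,-0.004,0,0,0],
])

```text
clock: 4.28
position: [0.4787, 0.0138, 0.2473]
tcp_rot: [0.012, 1.571, -0.013]
wrist_force: [-0.1, 0.4, -1.3]
gripper_width: 0.022
```

Request:
apply_moves([
  [0.015,-0.003,0,0,0],
  [0.015,-0.006,0,0,0],
  [0.015,-0.009,0,0,0],
  [0.015,-0.012,0,0,0],
])

```text
clock: 4.78
position: [0.4787, 0.0138, 0.2596]
tcp_rot: [0.012, 1.571, -0.013]
wrist_force: [-0.2, 0.3, -2.5]
gripper_width: 0.0222
```

```bash
python3 -c "
from h import *
go(.4785,.014,.2933,-1.0)
c=snap('wrist','wrist3.png')
im=c['color'][150:470,120:520]; cv2.imwrite('pics/w3c.png',cv2.resize(im,None,fx=1.5,fy=1.5))"
```

```text
t 4.78 pos [0.4787 0.0138 0.2596] head -0.91 F [-0.19  0.27 -2.52] w 0.0222 down [-1.e-04 -3.e-04 -1.e+00]
shift mm [-33.7   0.2  -0.2] turn 0.09
```

View pics/w3c.png

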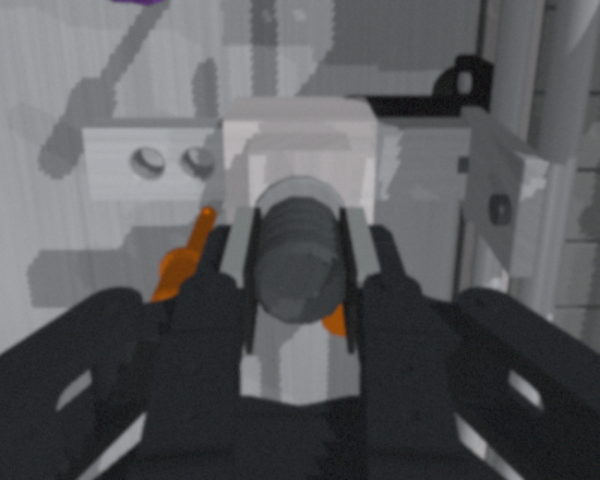

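The pin comes along with about 2.5 N of drag. Drawing it on up to about 51 mm.

Request:
apply_moves([
  [0.015,-0.006,0,0,0],
  [0.015,-0.012,0,0,0],
  [0.015,-0.018,0,0,0],
  [0.015,-0.021,0,0,0],
])

```text
clock: 5.32
position: [0.479, 0.0138, 0.2815]
tcp_rot: [0.012, 1.57, -0.013]
wrist_force: [0.4, -0.1, -0.6]
gripper_width: 0.0221
```

Request:
apply_moves([
  [0.015,-0.002,0,0,0],
  [0.015,-0.004,0,0,0],
])

```text
clock: 5.58
position: [0.4789, 0.0138, 0.2855]
tcp_rot: [0.012, 1.57, -0.013]
wrist_force: [0.8, 0.2, -6.8]
gripper_width: 0.0221
```

Request:
apply_moves([
  [0.015,-0.003,0,0,0],
  [0.015,-0.0065,0,0,0],
  [0.015,-0.0095,0,0,0],
  [0.015,-0.0095,0,0,0],
])

```text
clock: 6.08
position: [0.479, 0.0138, 0.2953]
tcp_rot: [0.012, 1.569, -0.013]
wrist_force: [-0.8, 0.2, 2.5]
gripper_width: 0.0219
```

```bash
python3 -c "
from h import *
go(.4785,.014,.2943,-1.0)
c=snap('side','side1.png')
for n,d in (('tip+51',-.0195),('collar+51',.051),('top+51',.089)): print(n,proj(c,(.4785,.014,.161+d)))
im=c['color'][160:300,280:420]; cv2.imwrite('pics/s1c.png',cv2.resize(im,None,fx=4,fy=4,interpolation=cv2.INTER_CUBIC))"
```

```text
t 6.08 pos [0.479  0.0138 0.2953] head -0.91 F [-0.79  0.21  2.48] w 0.0219 down [ 1.4e-03 -4.0e-04 -1.0e+00]
shift mm [ 1.   0.2 -0.5] turn 0.09
tip+51 (np.float64(344.90035490425964), np.float64(252.79511552376601))
collar+51 (np.float64(346.10098525367573), np.float64(222.47849001079845))
top+51 (np.float64(346.7864738034184), np.float64(204.96071111488578))
```

View pics/s1c.png

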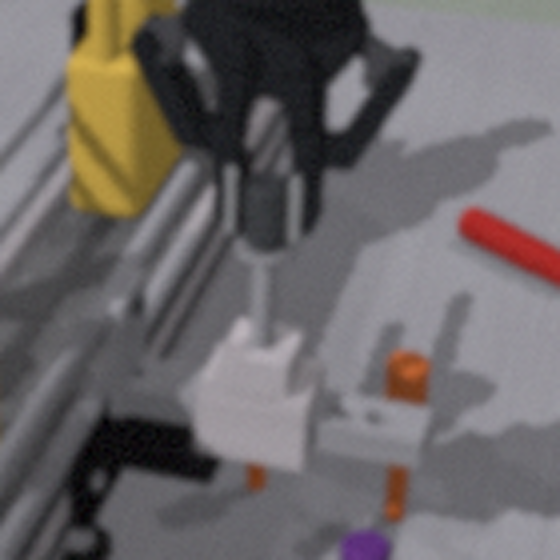

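The pin is drawn up about 51 mm: the collar is at crop (262,250), where the projection puts it. Release it, rise, and go over to the rail rod.

Request:
apply_moves([
  [0.023,0,0,0,0],
  [0.045,0,0,0,0],
  [0.045,-0.02,0,0,0],
  [0.045,-0.045,0,0,0],
  [0.045,-0.05,-0.01,0.01,0],
])

```text
clock: 6.75
position: [0.4893, 0.0037, 0.3466]
tcp_rot: [0.011, 1.567, -0.012]
wrist_force: [-0.1, 0.3, -0.3]
gripper_width: 0.0451
```

Request:
apply_moves([
  [0.045,0,-0.03,0.04,0],
  [0.045,0,-0.05,0.07,0],
  [0.045,0.03,-0.05,0.07,0],
  [0.045,0.04,-0.05,0.07,0],
  [0.045,0.04,-0.05,0.07,0],
])

```text
clock: 7.38
position: [0.5584, -0.0474, 0.3063]
tcp_rot: [0.011, 1.569, -0.012]
wrist_force: [0.4, 0.1, -0.0]
gripper_width: 0.045
```

```bash
python3 -c "
from h import *
go(.478+.0805-.001,.014-.060-.0013,.222,-1.0)
c=snap('wrist','wrist4.png')
print(proj(c,(.478+.0805-.001,.014-.060-.0013,.17)))
im=c['color'][130:470,120:560]; cv2.imwrite('pics/w4c.png',cv2.resize(im,None,fx=1.5,fy=1.5))"
```

```text
t 7.38 pos [ 0.5584 -0.0474  0.3063] head -0.86 F [ 0.36  0.11 -0.02] w 0.045 down [ 2.2e-03 -3.0e-04 -1.0e+00]
shift mm [84.3  0.1 -1.1] turn 0.14
(np.float64(317.8330567525978), np.float64(255.72766912130697))
```

View pics/w4c.png

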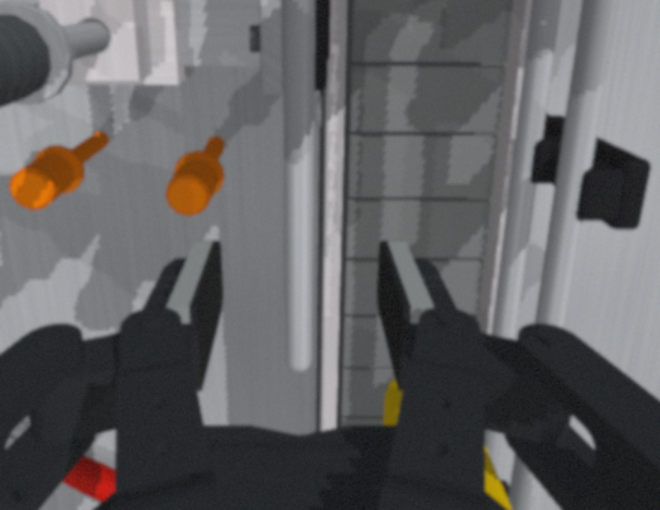

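The rod stands up between the pads at crop (302,190), about 1 mm to the +x side of centre. Lower onto it and close.

Request:
apply_moves([
  [0.045,0.03,0,0.001,0],
  [0.04,0.06,0,0.001,0],
  [0.03,0.082,0,0.001,0],
  [0.022,0.084,0,0.001,0],
  [0.017,0.084,0,0.001,0],
])

```text
clock: 8.05
position: [0.5605, -0.0475, 0.2243]
tcp_rot: [0.011, 1.566, -0.012]
wrist_force: [-2.2, -0.0, -1.1]
gripper_width: 0.017
```

Request:
apply_moves([
  [0.0135,0,0,0,0],
  [0.0125,0,0,0,0],
])

```text
clock: 8.3
position: [0.5604, -0.0474, 0.2251]
tcp_rot: [0.011, 1.565, -0.012]
wrist_force: [-5.1, 0.3, 3.4]
gripper_width: 0.0122
```

Request:
apply_moves([
  [0.005,0,0,0,0],
  [0.0,0,0,0,0],
])

```text
clock: 8.55
position: [0.5605, -0.0474, 0.2253]
tcp_rot: [0.011, 1.565, -0.012]
wrist_force: [-2.9, 1.2, -0.1]
gripper_width: 0.0099
```

The rail is gripped. Slide it in about 18.5 mm; it may already have crept 0–1 mm on closing.

Request:
apply_moves([
  [0,0,0,0.005,0],
  [0,0,0,0.01,0],
  [0,0,0,0.015,0],
  [0,0,0,0.0185,0],
  [0,0,0,0.0185,0],
])

```text
clock: 9.18
position: [0.5793, -0.0477, 0.2253]
tcp_rot: [0.011, 1.565, -0.012]
wrist_force: [-1.0, -0.6, -6.1]
gripper_width: 0.0099
```

```bash
python3 -c "
from h import *
go(.5605+.0185,-.0474,.2253,-1.0)
c=snap('top'); print(proj(c,(.4385,.015,.1285)),proj(c,(.4787,.014,.161)))
im=c['color'][240:320,270:350]; cv2.imwrite('pics/t5c.png',cv2.resize(im,None,fx=6,fy=6,interpolation=cv2.INTER_CUBIC))"
```

```text
t 9.18 pos [ 0.5793 -0.0477  0.2253] head -0.83 F [-0.98 -0.57 -6.15] w 0.0099 down [ 0.0062 -0.0011 -1.    ]
shift mm [ 0.   0.3 -0.3] turn 0.17
(np.float64(307.1454104986335), np.float64(289.2961825964839)) (np.float64(307.70962516507353), np.float64(271.1393946320413))
```

Request:
apply_moves([
  [0.02,0,0,0,0],
  [0.035,0,0,0,0],
  [0.045,-0.03,0,0,0],
  [0.045,-0.08,0,0,0],
  [0.045,-0.12,0,-0.02,0],
])

```text
clock: 9.85
position: [0.5592, -0.0474, 0.3472]
tcp_rot: [0.01, 1.562, -0.012]
wrist_force: [-0.8, -0.2, 0.9]
gripper_width: 0.045
```

Request:
apply_moves([
  [0.085,0,0.006,-0.05,0],
  [0.085,0.02,0.012,-0.093,0],
  [0.085,0.042,0.012,-0.093,0],
  [0.085,0.042,0.012,-0.093,0],
])

```text
clock: 10.35
position: [0.4663, -0.034, 0.304]
tcp_rot: [0.01, 1.563, -0.012]
wrist_force: [0.5, -0.5, -0.3]
gripper_width: 0.0853
```

```bash
python3 - <<'E'
from h import *
go(.463,-.036,.30,-1.0)
c=snap('wrist','wrist5.png'); g=cv2.cvtColor(c['color'],cv2.COLOR_BGR2GRAY)
print([tuple(np.round(proj(c,(x,.0148,.1285)),1)) for x in (.3938+.019,.4387)])
v=int(round(proj(c,(.4387,.0148,.1285))[1])); print(v)
for x in range(225,315): print(g[v-1:v+2,x].mean().astype(int),end=' ')
im=c['color'][100:230,200:420]; cv2.imwrite('pics/w5c.png',cv2.resize(im,None,fx=3.5,fy=3.5,interpolation=cv2.INTER_CUBIC))
E
```

```text
t 10.35 pos [ 0.4663 -0.034   0.304 ] head -0.83 F [ 0.53 -0.53 -0.33] w 0.0853 down [ 0.0075 -0.0012 -1.    ]
shift mm [ 4.  -2.  -3.3] turn 0.17
[(np.float64(236.9), np.float64(168.4)), (np.float64(275.6), np.float64(167.8))]
168
145 143 143 143 138 139 139 139 137 137 136 137 137 136 138 141 146 151 150 149 150 151 150 151 150 150 151 150 150 149 150 152 150 150 149 150 148 148 145 144 139 131 117 98 92 110 130 138 142 140 141 140 145 145 146 144 144 142 141 137 129 114 105 104 105 106 108 107 104 102 102 101 101 99 101 101 100 100 101 100 101 102 102 108 125 137 140 142 141 142
```

View pics/w5c.png

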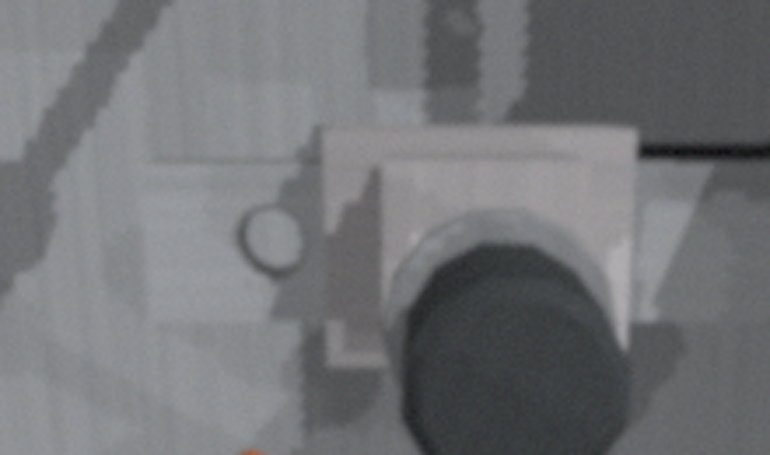

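The remaining visible tail hole is centred at crop (270,240), i.e. u≈277.3, the sleeve edges at u≈292.3 and 382, and the boss's left edge at u≈308.9.

```bash
python3 - <<'E'
from h import *
c=snap('wrist'); go(.463,-.036,.30,-1.0)
f=lambda u,v,z: onz(c,u,v,z)[0]
a,b=f(292.3,150,.141),f(382,150,.141); bo=f(309,160,.161)+.017; h=f(277.3,168,.1285)
print(a,b,b-a,'slv',(a+b)/2,'boss',bo,'hole3',h,'dist',(a+b)/2-h,bo-h)
# knob top fit
E
```

```text
t 10.45 pos [ 0.4675 -0.0343  0.3051] head -0.82 F [ 0.37 -0.49  0.41] w 0.0847 down [ 0.0097 -0.0017 -1.    ]
shift mm [ 5.1 -1.8 -4.5] turn 0.18
0.452042872651797 0.5084907658184672 0.056447893166670204 slv 0.4802668192351321 boss 0.47979893694616665 hole3 0.4407601300821414 dist 0.039506689152990715 0.03903880686402528
```

The hole is 39.3 ± 0.5 mm from the sleeve axis where 40 would be perfect, so it is within the 1.5 mm catch. Back to the pin.

Request:
apply_moves([
  [0.05,-0.035,0,0,0],
  [0.05,-0.035,0,0,0],
  [0.05,-0.035,0.03,0.006,0],
  [0.05,-0.035,0.048,0.0105,0],
  [0.05,-0.035,0.048,0.0105,0],
])

```text
clock: 11.08
position: [0.4788, 0.0144, 0.3403]
tcp_rot: [0.009, 1.561, -0.011]
wrist_force: [-1.0, -0.5, 0.2]
gripper_width: 0.0499
```

```bash
python3 -c "
from h import *
go(.4785,.0138,.295,-0.9)
c=snap('wrist')
g=cv2.cvtColor(c['color'],cv2.COLOR_BGR2GRAY)
p=proj(c,(.4789,.0138,.2485)); print(p, proj(c,(.4909,.0138,.2485)))
v=int(p[1]); print(v,g[v,250:400:3])"
```

```text
t 11.07 pos [0.4788 0.0144 0.3403] head -0.74 F [-0.95 -0.55  0.17] w 0.0499 down [ 0.0101 -0.0016 -0.9999]
shift mm [45.2 -0.5 -0.8] turn 0.16
(np.float64(318.2096952163039), np.float64(287.7658438416249)) (np.float64(342.79707774516584), np.float64(287.3862707158596))
287 [ 69  65  65  64  65  69  81  96 107 107 110 109 111 105  61  69  75  77
  75  72  73  76  74  74  74  74  76  79  75  76  66  67  73  81 102 110
 111 110 107 108 109 108 107 109 108 108 108 109 108 110]
```

Request:
apply_moves([
  [0.05,0.02,0,-0.0005,0],
  [0.045,0.04,0,-0.0005,0],
  [0.035,0.0455,0,-0.0005,0],
  [0.029,0.0455,0,-0.0005,0],
  [0.026,0.0455,0,-0.0005,0],
])

```text
clock: 11.75
position: [0.4789, 0.0135, 0.2954]
tcp_rot: [0.009, 1.56, -0.012]
wrist_force: [-0.0, -0.1, -0.6]
gripper_width: 0.0263
```

Request:
apply_moves([
  [0.025,0,0,0,0],
  [0.0245,0,0,0,0],
])

```text
clock: 12.0
position: [0.479, 0.0135, 0.2957]
tcp_rot: [0.009, 1.559, -0.012]
wrist_force: [-0.6, -0.2, 0.1]
gripper_width: 0.0244
```

Request:
apply_moves([
  [0.02,0,0,0,0],
  [0.015,0,0,0,0],
])

```text
clock: 12.25
position: [0.4788, 0.0135, 0.2956]
tcp_rot: [0.009, 1.56, -0.012]
wrist_force: [-1.0, 0.2, -1.2]
gripper_width: 0.0223
```

Gripped with hardly any side force. Now down in small steps, watching the force.

Request:
apply_moves([
  [0.015,0.003,0,0,0],
  [0.015,0.006,0,0,0],
  [0.015,0.008,0,0,0],
])

```text
clock: 12.62
position: [0.4788, 0.0135, 0.2874]
tcp_rot: [0.009, 1.56, -0.012]
wrist_force: [-0.9, 0.8, -1.0]
gripper_width: 0.0223
```

Request:
apply_moves([
  [0.015,0.0015,0,0,0],
  [0.015,0.0025,0,0,0],
])

```text
clock: 12.88
position: [0.4789, 0.0135, 0.2847]
tcp_rot: [0.009, 1.56, -0.012]
wrist_force: [-0.8, 1.0, -0.6]
gripper_width: 0.0224
```

Request:
apply_moves([
  [0.015,0.0015,0,0,0],
])

```text
clock: 13.0
position: [0.4789, 0.0136, 0.2832]
tcp_rot: [0.009, 1.56, -0.012]
wrist_force: [-1.3, 0.5, -0.7]
gripper_width: 0.0223
```

Request:
apply_moves([
  [0.015,0.0015,0,0,0],
])

```text
clock: 13.12
position: [0.4789, 0.0136, 0.2816]
tcp_rot: [0.009, 1.56, -0.012]
wrist_force: [-1.5, 0.7, 0.3]
gripper_width: 0.0224
```

Request:
apply_moves([
  [0.015,0.0015,0,0,0],
])

```text
clock: 13.25
position: [0.4789, 0.0136, 0.28]
tcp_rot: [0.009, 1.56, -0.012]
wrist_force: [-2.2, 1.1, 1.7]
gripper_width: 0.0223
```

Request:
apply_moves([
  [0.015,0.0015,0,0,0],
])

```text
clock: 13.38
position: [0.4789, 0.0137, 0.2785]
tcp_rot: [0.009, 1.56, -0.012]
wrist_force: [-3.1, 1.8, 3.2]
gripper_width: 0.0222
```

Request:
apply_moves([
  [0.015,0.001,0,0,0],
])

```text
clock: 13.5
position: [0.4789, 0.0137, 0.2775]
tcp_rot: [0.009, 1.56, -0.012]
wrist_force: [-3.8, 1.7, 4.1]
gripper_width: 0.0219
```

Request:
apply_moves([
  [0.015,0.001,0,0,0],
])

```text
clock: 13.62
position: [0.4789, 0.0137, 0.2765]
tcp_rot: [0.009, 1.56, -0.012]
wrist_force: [-3.3, 2.1, 5.3]
gripper_width: 0.0221
```

```bash
python3 -c "
from h import *
go(.4789,.0138,.2434,-0.9)
c=snap('wrist')
im=c['color'][170:470,170:470]
s=snap('side')
i2=s['color'][190:270,310:390]
a=cv2.resize(im,(400,400)); b=cv2.resize(i2,(400,400),interpolation=cv2.INTER_CUBIC)
for L in (.032,.035,.038): print(L,'collar',proj(s,(.4789,.0138,.161+L)),'knobtop',proj(s,(.4789,.0138,.199+L)))
cv2.imwrite('pics/p12.png',np.hstack([a,b]))"
```

```text
t 13.62 pos [0.4789 0.0137 0.2765] head -0.77 F [-3.29  2.06  5.28] w 0.0221 down [ 0.0109 -0.0015 -0.9999]
shift mm [33.1  0.1 -0.3] turn 0.13
0.032 collar (np.float64(345.59244844064756), np.float64(230.8353590742111)) knobtop (np.float64(346.2595770859602), np.float64(213.74645889169682))
0.035 collar (np.float64(345.64414122869164), np.float64(229.51644155843178)) knobtop (np.float64(346.31340375739074), np.float64(212.3612221033469))
0.038 collar (np.float64(345.6959992064813), np.float64(228.19243445994522)) knobtop (np.float64(346.3674027110362), np.float64(210.9705750969434))
```

```bash
python3 -c "
from h import *
for f in ('side0','side1'):
  g=cv2.cvtColor(cv2.imread('pics/'+f+'.png'),6); print(f,g[205:255,343:349].mean(1).astype(int))
g=cv2.cvtColor(snap('side')['color'],6); print('now',g[205:255,343:349].mean(1).astype(int))"
```

```text
side0 [ 85  85  84  85  89  91  95  95  96  92  85  71  60  51  41  36  52  76
  92  99  98  87  75  69  68  68  68  65  60  55  54  54  55  55  55  55
  56  54  53  59  77 105 124 131 144 154 157 154 155 154]
side1 [ 53  58  60  62  60  56  56  56  57  56  58  57  55  58  57  56  59  76
 100 120 122 115 114 117 118 119 117 118 116 118 117 115 115 115 116 119
 121 120 121 118 119 131 153 168 171 166 158 155 155 154]
now [ 96  94  92  94  97  98  85  67  60  62  66  70  68  65  64  65  65  65
  65  65  64  64  65  63  62  76 106 130 135 128 122 128 133 134 134 136
 138 138 137 135 137 149 165 178 182 180 176 174 173 174]
```

The side view's knob-to-collar edge has moved to row 230.7. That is a lift of about 32.5 mm, so the nose is in the bar hole with the balls on its rim (standing on the bar would give 38). Pressing on to snap them in.

Request:
apply_moves([
  [0.015,0.001,0,-0.0005,0],
])

```text
clock: 13.9
position: [0.4786, 0.0137, 0.2756]
tcp_rot: [0.009, 1.559, -0.012]
wrist_force: [-2.7, 1.8, 7.5]
gripper_width: 0.0222
```

Request:
apply_moves([
  [0.015,0.0015,0,0,0],
])

```text
clock: 14.02
position: [0.4787, 0.0138, 0.2743]
tcp_rot: [0.009, 1.559, -0.012]
wrist_force: [-4.7, 2.5, 7.7]
gripper_width: 0.0222
```

Request:
apply_moves([
  [0.015,0.0015,0,0,0],
])

```text
clock: 14.15
position: [0.4787, 0.0138, 0.273]
tcp_rot: [0.009, 1.559, -0.011]
wrist_force: [-4.1, 3.4, 6.0]
gripper_width: 0.0226
```

Request:
apply_moves([
  [0.015,0,0.0006,-0.0006,0],
  [0.015,0.001,0.0006,-0.0006,0],
])

```text
clock: 14.4
position: [0.4784, 0.0143, 0.272]
tcp_rot: [0.009, 1.558, -0.012]
wrist_force: [-0.7, -0.6, 2.4]
gripper_width: 0.0222
```

```bash
cat >> h.py <<'E'
def lift():
    g=cv2.cvtColor(snap('side')['color'],6)[205:255,343:349].mean(1)
    i=[k for k in range(5,48) if g[k]<80<=g[k+1] and g[k-4:k].max()<80][0]; e=205+i+(80-g[i])/(g[i+1]-g[i])
    print('edge',round(e,2),'L from home',round((245.2-e)/.4425,1))
E
python3 -c "
from h import *
lift(); go(.4789,.0138,.2434,-0.9)"
```

```text
edge 232.18 L from home 29.4
t 14.45 pos [0.4783 0.0143 0.2719] head -0.76 F [ 0.33  0.07 -0.08] w 0.0221 down [ 0.0126 -0.0016 -0.9999]
shift mm [28.5 -0.5  0.2] turn 0.14
```

The pin follows (lift about 28.5 mm) and the side force is nulled. Continuing down.

Request:
apply_moves([
  [0.015,0.002,0,0,0],
  [0.015,0.004,0,0,0],
])

```text
clock: 14.7
position: [0.4784, 0.0143, 0.2679]
tcp_rot: [0.009, 1.558, -0.012]
wrist_force: [-1.7, 1.3, 4.7]
gripper_width: 0.0222
```

Request:
apply_moves([
  [0.015,0.002,0,0,0],
  [0.015,0.004,0,0,0],
])

```text
clock: 14.95
position: [0.4784, 0.0144, 0.2638]
tcp_rot: [0.009, 1.558, -0.011]
wrist_force: [-2.6, 2.6, 6.2]
gripper_width: 0.0224
```

```bash
python3 -c "
from h import *
lift(); go(.4789,.0138,.2434,-0.9)"
```

```text
edge 235.93 L from home 20.9
t 15.0 pos [0.4783 0.0144 0.2635] head -0.76 F [-0.75  1.77  0.64] w 0.0223 down [ 0.0124 -0.0013 -0.9999]
shift mm [20.1 -0.6  0.3] turn 0.14
```

Request:
apply_moves([
  [0.015,0.002,0.0004,-0.0002,0],
  [0.015,0.004,0.0004,-0.0002,0],
  [0.015,0.006,0.0004,-0.0002,0],
])

```text
clock: 15.38
position: [0.4782, 0.0148, 0.2574]
tcp_rot: [0.009, 1.558, -0.011]
wrist_force: [-0.4, 0.7, 3.9]
gripper_width: 0.0225
```

Request:
apply_moves([
  [0.015,0.002,0,0,0],
  [0.015,0.004,0,0,0],
  [0.015,0.006,0,0,0],
])

```text
clock: 15.75
position: [0.4783, 0.0149, 0.2513]
tcp_rot: [0.01, 1.558, -0.011]
wrist_force: [-1.1, 1.5, 4.5]
gripper_width: 0.0226
```

```bash
python3 -c "
from h import *
lift(); go(.4789,.0138,.2434,-0.9)"
```

```text
edge 241.28 L from home 8.9
t 15.8 pos [0.4783 0.0149 0.2511] head -0.77 F [0.18 1.49 0.63] w 0.0223 down [ 0.0122 -0.0012 -0.9999]
shift mm [ 7.7 -1.1  0.6] turn 0.13
```

Request:
apply_moves([
  [0.015,0.002,0.0002,0,0],
  [0.015,0.004,0.0002,0,0],
])

```text
clock: 16.05
position: [0.4783, 0.0151, 0.2468]
tcp_rot: [0.01, 1.559, -0.011]
wrist_force: [-0.6, 0.3, 0.9]
gripper_width: 0.0219
```

Request:
apply_moves([
  [0.015,0.0015,0,0,0],
])

```text
clock: 16.18
position: [0.4783, 0.015, 0.2451]
tcp_rot: [0.01, 1.559, -0.011]
wrist_force: [-0.8, 0.8, 3.1]
gripper_width: 0.0226
```

Request:
apply_moves([
  [0.015,0.0015,0,0,0],
])

```text
clock: 16.3
position: [0.4784, 0.0152, 0.2443]
tcp_rot: [0.01, 1.558, -0.011]
wrist_force: [-12.9, 3.9, 47.4]
gripper_width: 0.0221
```

The force rose sharply, so the collar is on the boss. Ease off at once, then check.

Request:
apply_moves([
  [0.015,-0.0008,0,0,0],
])

```text
clock: 16.42
position: [0.4783, 0.0151, 0.2452]
tcp_rot: [0.01, 1.558, -0.011]
wrist_force: [0.0, -0.7, -4.9]
gripper_width: 0.0222
```

```bash
python3 -c "
from h import *
lift(); go(.4789,.0138,.2434,-0.9)"
```

```text
edge 221.78 L from home 52.9
t 16.48 pos [0.4783 0.0151 0.2452] head -0.77 F [-1.53 -0.98  2.98] w 0.0222 down [ 0.0125 -0.0011 -0.9999]
shift mm [ 1.8 -1.3  0.6] turn 0.13
```

Request:
apply_moves([
  [0.024,0,0,0,0],
  [0.045,0,0,0,0],
  [0.045,0,0,0,0],
  [0.045,-0.03,0,0,0],
  [0.045,-0.07,0,0,0],
])

```text
clock: 17.1
position: [0.477, 0.0152, 0.3154]
tcp_rot: [0.01, 1.56, -0.011]
wrist_force: [0.5, -0.5, 0.3]
gripper_width: 0.045
```

Request:
apply_moves([
  [0.085,-0.01,-0.05,-0.015,0],
  [0.085,-0.01,-0.05,-0.015,0],
])

```text
clock: 17.35
position: [0.4609, -0.0366, 0.3262]
tcp_rot: [0.011, 1.559, -0.014]
wrist_force: [-0.2, 0.9, -0.3]
gripper_width: 0.0788
```

```bash
python3 - <<'E'
from h import *
go(.463,-.036,.31,-0.9)
g0=cv2.cvtColor(cv2.imread('pics/side0.png'),6); c=snap('side','side9.png'); g=cv2.cvtColor(c['color'],6)
for x in (g0,g): print(x[225:256,343:349].mean(1).astype(int))
w=snap('wrist','wrist9.png')
a=cv2.resize(c['color'][200:280,300:400],None,fx=4,fy=4,interpolation=cv2.INTER_CUBIC); b=cv2.resize(w['color'][80:240,200:400],(400,320))
cv2.imwrite('pics/end.png',np.hstack([a,b]))
t=snap('top'); m=cv2.inRange(cv2.cvtColor(t['color'],40),(20,120,80),(35,255,255))
for k in cv2.findContours(m,0,1)[0]:
    if cv2.contourArea(k)>300: print(cv2.boundingRect(k))
E
```

```text
t 17.35 pos [ 0.4609 -0.0366  0.3262] head -0.91 F [-0.18  0.9  -0.35] w 0.0788 down [ 0.012  -0.0019 -0.9999]
shift mm [16.2  0.7  1.9] turn -0.01
[ 98  87  75  69  68  68  68  65  60  55  54  54  55  55  55  55  56  54
  53  59  77 105 124 131 144 154 157 154 155 154 154]
[ 96  82  69  60  60  60  62  60  56  54  55  54  55  56  55  55  55  55
  54  59  80 106 119 126 137 147 153 154 155 154 154]
(131, 335, 61, 43)
(399, 186, 61, 32)
(233, 186, 50, 33)
```

View pics/end.png

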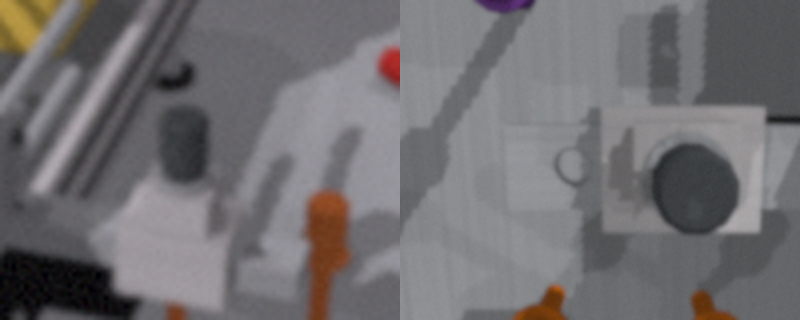

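The pin's side profile matches the home profile from the start, so the collar is down. One tail hole shows about 40 mm behind the pin, which is the 20 mm setting. The jugs' boxes have not moved; the wide one's lower edge is now just hidden by the rail. Nothing is touching the robot, so I hand in.

```bash
python3 -c "
from rig import *
print(close_job())"
```

```text
the job is handed in; nothing more can be done
None
```

The guide rail is set at the 20 mm hole for the wide jug and the pin is back home. I handed the job in at about 17.5 s of the 72 s allowed, and it reports no verdict.

**What I did:** I drew the pin up about 51 mm and slid the rail in about 19 mm by its upper rod. I then pushed the pin down through the bar hole until its collar sat on the boss, and drew the gripper clear.

**Last checks:**
- **Pin:** the knob-to-collar edge in the side view is where it was at the start, so the collar is down to within about 1 mm.
- **Balls:** I did not see them below the sleeve. The drag fell from about 4.5 N to under 1 N just before the collar seated, which fits them snapping out.
- **Rail:** the last tail hole measured 39.3 ± 0.5 mm behind the sleeve axis when I set the rail, where 40 would be exact. The pin then went in without forcing, with at most 8 N before it seated.
- **Jugs:** the narrow jug's outline in the top view is unchanged. The wide jug's is too, except for its near edge, which I take to be the moved rail now hiding it.
- **Screwdriver and cap bin:** the bin's caps show in the same place. I did not re-measure the screwdriver, but the arm never went near it.

**Not clean:**
- **Seating force:** when the collar landed, the wrist force was 47 N at the end of that step, and I eased off at once. That is under the 60 N limit but over the 30 N the task counts as pressing too hard on the pin. A higher peak within that step would not have shown.
- **One bad reading:** an automatic lift measurement after seating gave 52.9 mm. It was a wrong edge found with the gripper still in view, and the later comparison without the gripper disproved it.

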